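# Start the circuit-board tester with its two-button interlock

## Robot

A 6-joint arm with a two-finger parallel gripper is mounted at the origin on the work surface. World frame = base frame: x ahead of the robot, y to its left, z up, the work surface at z = 0. Lengths are in m, angles in rad, forces in N, time in s.
With the tool pointing down it reaches from about 0.3 to 0.825 m from the base axis. Payload 5.4 kg.
Tool frame: the origin (TCP) lies at the very end of the fingers, on their centre line; the grasp point (between the pads) lies 19 mm behind it (hold_point_z is the distance from the TCP to the grasp point, in m); z points along the fingers, y is the line along which they close (so a half turn about z gives the same grasp; the last joint's range is limited). The gripper opens to 92 mm and grips with 3 to 60 N. Pads are 20 mm wide; open, the fingers measure 128 mm over their backs; the gripper's body (75 mm by 189 mm) begins 69 mm behind the grasp point.
Start: joints at [-1.467, 0.158, 1.597, -0, 1.386, -0.21], TCP at [0.177, -0.547, 0.215] pointing down, gripper open.
Joint ranges: [-2.91, 2.91], [-0.94, 2.29], [0.18, 2.7], [-1.29, 4.43], [0.17, 2.64], [-3, 3]. Speed limits (rad/s): [2.57, 2.57, 3.14, 3.14, 3.14, 3.14].

## Interface

Orientations are given as [roll, pitch, yaw] about the fixed x, y, z axes, in that order (R = Rz(yaw) Ry(pitch) Rx(roll)).
In Python, from bench import read_state, capture, camera_info, hand_in, hold_point_z gives the robot as it stands.
- The arm moves only by the tool drive_tool, never from a script. Its argument "targets" is a list of rows, each a list of 6 numbers: the shift along the tool's x, y, z each as a share of 40 mm, from -1 to 1, then the turn, a rotation vector about the tool's x, y, z each as a share of 0.08 rad, from -1 to 1. In form: [[dx, dy, dz, wx, wy, wz], ...]. A call has 1 to 8 rows; each row shifts and turns the commanded pose from where the row before left it, along the tool's axes as they then stand; what a row does not reach is not made up. A row lasts 1/12 s, in which the tool goes at most 41.7 mm and 7.16 degrees, less where a joint would pass 70% of its speed; a pose out of reach is approached as far as the arm can. A call with a number of a shift or a turn outside -1 to 1 is refused whole. A call with a gripper value outside its range is refused whole. "fingers" is the finger opening in mm, from 0 to 91.9, set as the call begins (left out, the last holds). The fingers move at their own pace and stop on an object; "grip_force" is the grip in N (left out, the last holds). Time passes only in rows, so rows that do not move let the fingers close. It gives the time, the measured TCP pose, the force, the opening and the grip force at its end, in the units of the state.
- read_state(): the state, without advancing time (a new reading comes with each control period).
- capture(name): name is "side" or "top"; returns the picture (384x512x3 uint8, red, green, blue); there is no depth.
- camera_info(name): a dict with "K" (3x3 intrinsics, pixels), "rvec" (rotation vector, rad) and "tvec" (3), from world to camera coordinates, as OpenCV has them. Camera axes: x right, y down, z forward; pixel columns grow to the right and rows downward; lengths in m; the calibration is good to about 2 mm. A picture is of the moment at which its call begins. camera_info takes no time and is no camera call.
- hand_in(): hands the job in; it is judged then, once.
The state is a dict: "t": time; "joint_positions": joint angles; "qd": joint speeds; "tau": joint torques, N m; "tcp_pos": TCP position; "tool_rot": TCP orientation; "force": force on the tool from outside, world axes, zero at the start; "wrist_torque": the same for the moment, N m; "opening": opening from 0.0 (shut) to 1.0 (fully open); "finger_force": force on a finger pad.
Only numpy, scipy, OpenCV 4.12 (cv2) and the standard library are available. Lean on these libraries where they do the work, as an engineer would, in place of code of your own. Each camera call takes 0.05 s, during which the arm holds its last target. There are 200 camera calls.

## Task

Start a board test: push the blue tray fully home into the white tester, then press both green start buttons down together, one fingertip on each, and hold them fully down, both dial needles in their green zones, for at least three seconds without a break. Then let both buttons come up and move clear. Do not press the red stop button between them, and leave everything else on the bench where it is; nothing needs picking up.

Things in the scene. Friction and masses are not known exactly. Their poses are not given: they have to be found in the camera images.
- tester: White board tester, a fixed box 160 (x) by 240 (y) by 70 high, flat top. Origin: centre of its underside, on the bench. Its own x points away from the operator, who stands at its front (-x) face; y to the left. The blue tray slides in the front face, the buttons stand on the top 35 before the middle (x = -35), the two dials 45 behind it (x = +45).
- tray (a joint): How far the blue board tray still stands out of the tester, m: 0 is fully home (against its stop), at most 0.060. It slides along the tester's x axis, pushed in towards +x of the tester, with about 1.5 N of friction, no spring; stays where it is left.
- tray_front (a point): Middle of the top edge of the tray's blue front plate, on its outer (operator's) face. The plate is upright, 130 wide, 12 thick, and reaches from 8 to 52 above the bench; its outer face stands 12 in front of the tester's front face when home. This point is 92 before the tester's origin when home.
- left_start_top (a point): Centre of the top of the left (+y) green start button: a round cap 24 across in a steel ring 32 across, top 20 above the tester's top (90 above the bench) when up. The two green buttons stand 58 to 72 apart, centre to centre, on a line along the tester's y.
- right_start_top (a point): The same for the right (-y) green start button, of the same kind and height.
- left_start_base: The left green button as a whole: its fixed steel ring, 32 across and 10 high, with the cap in it. Origin: on the button's axis, on the tester's top.
- right_start_base: The same for the right green button.
- left_start (a joint): How far the left green button is pressed, m: 0 up, 0.006 fully down. A spring: 1.2 N to begin, 4 N fully down (so about 8 N for both), comes up by itself. Rings stand 10 above the tester's top, lower than the pressed caps.
- right_start (a joint): The same for the right green button.
- stop (a joint): How far the red stop button is pressed, m: 0 up, 0.006 down, spring 1 to 3 N. Red cap 16 across in a yellow ring 22 across, as tall as the green ones, midway between them within 4 mm. Not to be pressed.
- left_needle (a joint): Angle of the left dial's red needle, rad. It shows how far the left green button is pressed: 0 when up, pointing 45 deg left of the tester's +x axis, turning clockwise seen from above to 1.5 (41 deg right of +x) fully down; the green zone begins at 1.05 (4.2 mm).
- right_needle (a joint): The same for the right dial's needle, driven by the right green button. The two round dials, 60 across with white faces, black ticks and a green zone at the right (-y) end of each scale, lie on the tester's top behind the buttons, their axes at y = +34 and -34 in the tester's frame; the needles are 22 long.
- meter: Loose red multimeter lying flat, 145 by 72 by 34; origin under its centre. Leave alone.
- flux_pot: Loose white plastic pot, 54 across, 55 high; origin under its centre. Leave alone.
- solder_reel: Loose reel of solder with green flanges, standing flat, 58 across, 36 high; origin under its centre. Leave alone.
- driver: Loose screwdriver lying down, yellow handle, 150 long; origin under its middle. Leave alone.
- cutters: Loose side cutters with blue handles, about 130 long and 16 high; origin near the pivot, on the bench. Leave alone.
- parts_dish: Loose open black parts dish, 90 by 70 by 25; origin under its centre. Leave alone.

How it is judged:
By the outcome, as a careful person would: the job done as asked, in the order asked, and still so for the second after the job is handed in, with the robot touching nothing.
It also fails if it takes over 48 s, if anything falls off the work surface, if the arm or the gripper's body presses on something with over 40 N, if the wrist force passes 120 N, or if a joint passes its speed limit or range.

## Working session

There is one attempt and no reset: what is moved stays moved. The work goes in short steps, Python scripts to look and compute and a tool call to move; the robot and the scene stay as the last step left them, time stands still between calls to the robot, and variables do not carry over. Pictures are saved under pics/ and viewed, at most 10 in all, crops included, and the job is handed in when it is done.

Besides the shell and the picture viewer there is one more tool, called after "Call:" in YAML: its name, and indented under it one key for each argument. drive_tool: Moves the arm, as the interface text tells. Shift numbers are shares of 40 mm and turn numbers shares of 0.08 rad, none past 1 either way. Its arguments: {"type":"object","properties":{"targets":{"type":"array"},"fingers":{"type":"number"},"grip_force":{"type":"number"}},"required":["targets"]}

```bash
ls; mkdir -p pics; python3 - <<'E'
from bench import *
import cv2,numpy as np
for n in("top","side"):
    i=capture(n); cv2.imwrite(f"pics/{n}0.png",i[:,:,::-1]); c=camera_info(n); print(n,{k:np.round(v,4).tolist() for k,v in c.items()})
s=read_state(); print(s)
E
```

```text
pics
top {'K': [[377.0566, 0.0, 251.4274], [0.0, 377.0566, 183.1576], [0.0, 0.0, 1.0]], 'rvec': [2.1799, -2.1614, 0.0982], 'tvec': [0.0135, 0.5973, 0.8566]}
side {'K': [[389.6937, 0.0, 258.8182], [0.0, 389.6937, 202.5864], [0.0, 0.0, 1.0]], 'rvec': [2.0978, -0.8383, 0.4395], 'tvec': [-0.4046, 0.291, 0.476]}
{'t': 0.1, 'joint_positions': array([-1.46710033e+00,  1.58986605e-01,  1.59812190e+00,  2.22339932e-06,
        1.38617952e+00, -2.10105113e-01]), 'qd': array([-9.79754172e-04, -1.65355813e-03, -1.49843261e-03, -6.66479946e-05,
        2.40961660e-04,  9.83020676e-04]), 'tau': array([-5.72070185e-04, -3.86504817e+01, -3.22959745e+01,  7.02495896e-02,
        3.39874788e-02, -4.21849154e-05]), 'tcp_pos': array([ 0.17740656, -0.54635062,  0.21370924]), 'tool_rot': array([-3.13993502e+00, -3.55727718e-04,  3.13800406e-01]), 'force': array([ 0.28481959, -0.18646314, -0.12263838]), 'wrist_torque': array([-0.01912053,  0.02421267, -0.03188978]), 'finger_force': 0.0, 'opening': 0.9996280161594799}
```

View pics/top0.png

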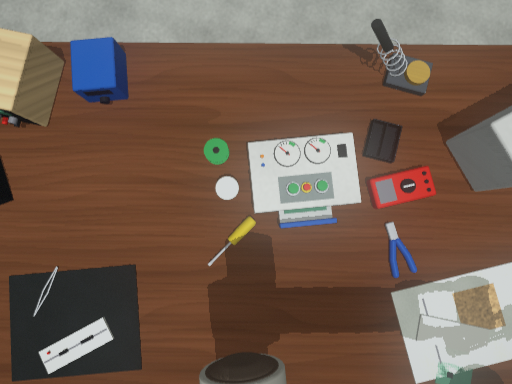

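View pics/side0.png

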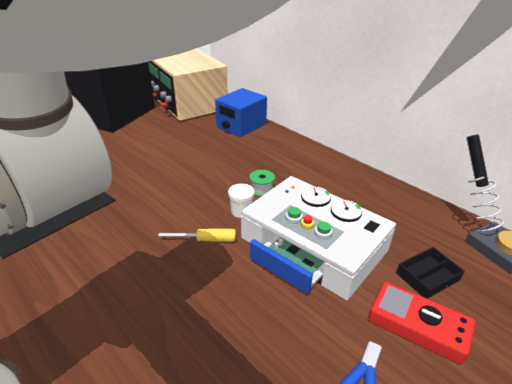

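Top view: tester centred near (304,172), green buttons at (293,188) and (322,186), stop at (306,187), tray plate near (308,222). The side view shows the same with the tray out.

```bash
cat > h.py <<'E'
import numpy as np,cv2
from bench import *
def ray(n,u,v,z):
    c=camera_info(n);R=cv2.Rodrigues(np.array(c["rvec"],float))[0];t=np.array(c["tvec"],float).ravel()
    d=R.T@np.linalg.inv(c["K"])@[u,v,1];o=-R.T@t
    return o+d*(z-o[2])/d[2]
def proj(n,P):
    c=camera_info(n);return cv2.projectPoints(np.array(P,float).reshape(-1,3),np.array(c["rvec"],float),np.array(c["tvec"],float),np.array(c["K"],float),None)[0].reshape(-1,2)
def blobs(img,lo,hi,roi,amin=15):
    x0,y0,x1,y1=roi;h=cv2.cvtColor(img[y0:y1,x0:x1].copy(),cv2.COLOR_RGB2HSV)
    m=cv2.inRange(h,lo,hi);n,l,s,c=cv2.connectedComponentsWithStats(m)
    return [(int(s[i,4]),c[i]+[x0,y0],s[i,:4]+[x0,y0,0,0],(l==i)) for i in range(1,n) if s[i,4]>=amin]
E
python3 - <<'E'
from h import *
np.set_printoptions(precision=4,suppress=True)
R={"top":(240,125,370,235),"side":(235,175,400,295)}
for n in R:
    i=capture(n)
    for nm,lo,hi,z in(("green",(45,100,60),(85,255,255),.09),("red",(0,150,100),(6,255,255),.09),("blue",(105,150,60),(125,255,255),.052)):
        for a,c,b,m in blobs(i,lo,hi,R[n]):
            print(n,nm,a,c,b,ray(n,*c,z))
            if nm=="blue" and a>100:
                ys,xs=np.nonzero(m); r=cv2.minAreaRect(np.c_[xs,ys].astype(np.float32)); print(cv2.boxPoints(r)+[R[n][0],R[n][1]])
    if n=="top":
        x0,y0,x1,y1=R[n];h=cv2.cvtColor(i,cv2.COLOR_RGB2HSV);m=cv2.inRange(h,(0,0,150),(180,50,255));m[:125]=0;m[:, :240]=0;m[235:]=0;m[:,370:]=0
        cs=max(cv2.findContours(m,0,2)[0],key=cv2.contourArea);m2=cv2.approxPolyDP(cv2.convexHull(cs),6,True).reshape(-1,2);print(m2,[ray(n,*p,.07) for p in m2])
    x0,y0,x1,y1=R[n];cv2.imwrite(f"pics/{n}1.png",cv2.resize(i[y0:y1,x0:x1,::-1],None,fx=4,fy=4))
E
```

```text
top green 72 [321.8333 185.0972] [317 181  10   9] [ 0.5883 -0.1352  0.09  ]
top green 69 [293. 188.] [289 184   9   9] [ 0.5814 -0.0724  0.09  ]
top blue 140 [311.95   222.2571] [284 219  52   8] [ 0.5073 -0.1191  0.052 ]
[[283.833  223.2742]
 [334.9351 218.3289]
 [335.2505 221.5887]
 [284.1484 226.534 ]]
[[352 133]
 [360 202]
 [284 221]
 [255 212]
 [248 143]] [array([ 0.7091, -0.2081,  0.07  ]), array([ 0.5531, -0.2233,  0.07  ]), array([ 0.5096, -0.0544,  0.07  ]), array([0.5289, 0.0099, 0.07  ]), array([0.6842, 0.027 , 0.07  ])]
side green 191 [261.8848 178.8272] [249 175  26  10] [0.6076 0.039  0.09  ]
side green 16 [258.125 194.25 ] [255 193   8   3] [0.5654 0.0062 0.09  ]
side green 108 [293.9815 211.8981] [288 207  13  11] [ 0.5755 -0.0762  0.09  ]
side green 120 [323.55   226.9917] [318 222  13  11] [ 0.5819 -0.1386  0.09  ]
side red 52 [307.3462 218.6538] [304 215   8   9] [ 0.5786 -0.105   0.09  ]
side red 127 [385.7008 287.2598] [377 281  23  14] [ 0.5426 -0.2841  0.09  ]
side blue 1334 [281.0937 265.8141] [251 240  61  53] [ 0.49   -0.1277  0.052 ]
[[242.6218 255.3627]
 [252.7409 238.0155]
 [317.6529 275.8808]
 [307.5337 293.228 ]]
```

View pics/top1.png

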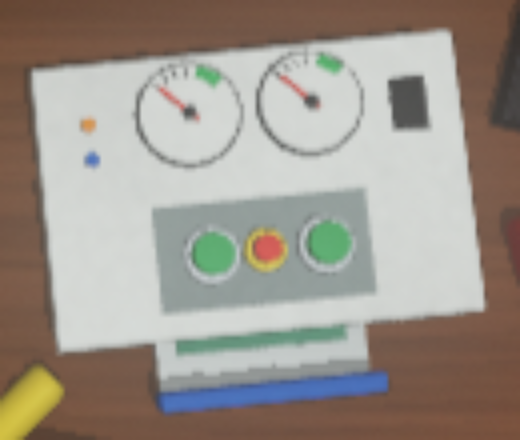

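Yaw of the tester is about 0.106 and the buttons are ~63 mm apart, centred near (0.583,-0.105). The tray stands out about 25 mm. I'll push with both fingers at 47 mm opening, the same opening I'll use for pressing.

Call:
drive_tool:
  targets:
    - [0, 0, 0, 0, 0, 0.65]
    - [0, 0, 0, 0, 0, 0.65]
    - [0, 0, 0, 0, 0, 0.65]
    - [0, 0, 0, 0, 0, 0.65]
    - [0.55, -0.71, 0, 0, 0, 0]
    - [0.55, -0.71, 0, 0, 0, 0]
    - [0.55, -0.71, 0, 0, 0, 0]
    - [0.55, -0.71, 0, 0, 0, 0]
  fingers: 47

```text
t: 0.87
tcp_pos: [0.2534, -0.4231, 0.2143]
tool_rot: [-3.141, -0.0, 0.105]
force: [-0.8, -1.2, 0.6]
opening: 0.511
finger_force: 0.0
```

Call:
drive_tool:
  targets:
    - [0.55, -0.71, 0, 0, 0, 0]
    - [0.55, -0.71, 0, 0, 0, 0]
    - [0.55, -0.71, 0, 0, 0, 0]
    - [0.55, -0.71, 0, 0, 0, 0]
    - [0.55, -0.71, 0, 0, 0, 0]
    - [0.55, -0.71, 0, 0, 0, 0]
    - [0.55, -0.71, 0, 0, 0, 0]
    - [0, 0, 0, 0, 0, 0]

```text
t: 1.53
tcp_pos: [0.3872, -0.2059, 0.2145]
tool_rot: [-3.139, -0.001, 0.112]
force: [0.3, -0.8, -0.6]
opening: 0.51
finger_force: 0.0
```

Call:
drive_tool:
  targets:
    - [0.52, -0.68, 0, 0, 0, -0.08]
    - [0.52, -0.68, 0, 0, 0, 0]
    - [0.52, -0.68, 0, 0, 0, 0]
    - [0, 0, 0.95, 0, 0, 0]
    - [0, 0, 0.95, 0, 0, 0]
    - [0, 0, 0.95, 0, 0, 0]
    - [0, 0, 0.95, 0, 0, 0]
    - [0, 0, 0, 0, 0, 0]

```text
t: 2.2
tcp_pos: [0.4322, -0.1198, 0.0555]
tool_rot: [-3.133, 0.012, 0.112]
force: [-1.3, 1.0, -0.8]
opening: 0.514
finger_force: 0.0
```

```bash
python3 - <<'E'
from h import *
i=capture("top");j=capture("side");cv2.imwrite("pics/both2.png",np.hstack([cv2.resize(i[110:290,220:380,::-1],None,fx=2.5,fy=2.5),cv2.resize(j[130:310,200:360,::-1],None,fx=2.5,fy=2.5)]))
s=read_state();print(s["t"],s["tcp_pos"],s["tool_rot"],s["force"])
E
```

```text
2.3 [ 0.43726844 -0.12263403  0.06226817] [-3.13981312e+00  2.46190387e-03  1.11867589e-01] [-0.26735581 -0.47636452  0.73465522]
```

View pics/both2.png

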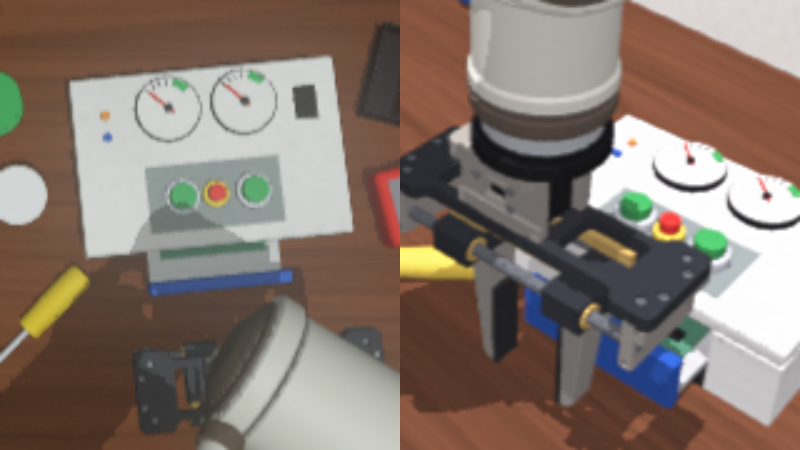

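The tool stands clear in front of the tray, its fingers straddling the plate's middle. Lowering and pushing.

Call:
drive_tool:
  targets:
    - [0, -0.1, 0.85, 0, 0, 0.07]
    - [0, 0, 0, 0, 0, 0]
    - [0.6, 0, 0, 0, 0, 0]
    - [0.5, 0, 0, 0, 0, 0]
    - [0.2, 0, 0, 0, 0, 0]
    - [0.2, 0, 0, 0, 0, 0]
    - [0.2, 0, 0, 0, 0, 0]
    - [0, 0, 0, 0, 0, 0]

```text
t: 2.97
tcp_pos: [0.507, -0.112, 0.03]
tool_rot: [3.14, -0.002, 0.107]
force: [0.3, -0.9, 0.6]
opening: 0.512
finger_force: 0.0
```

Call:
drive_tool:
  targets:
    - [0.1, 0, 0, 0, 0, 0]
    - [0.1, 0, 0, 0, 0, 0]
    - [0, 0, 0, 0, 0, 0]

```text
t: 3.22
tcp_pos: [0.5136, -0.1106, 0.0287]
tool_rot: [-3.141, -0.0, 0.107]
force: [0.0, -0.4, -0.2]
opening: 0.513
finger_force: 0.0
```

Call:
drive_tool:
  targets:
    - [0.08, 0, 0, 0, 0, 0]
    - [0, 0, 0, 0, 0, 0]

```text
t: 3.38
tcp_pos: [0.5166, -0.1102, 0.0285]
tool_rot: [-3.141, 0.0, 0.107]
force: [0.4, 0.5, 0.5]
opening: 0.51
finger_force: 0.0
```

Call:
drive_tool:
  targets:
    - [0.06, 0, 0, 0, 0, 0]
    - [0, 0, 0, 0, 0, 0]

```text
t: 3.55
tcp_pos: [0.5181, -0.11, 0.0283]
tool_rot: [-3.141, 0.002, 0.107]
force: [-4.2, -0.5, 2.5]
opening: 0.512
finger_force: 2.1
```

Call:
drive_tool:
  targets:
    - [0.06, 0, 0, 0, 0, 0]
    - [0, 0, 0, 0, 0, 0]

```text
t: 3.72
tcp_pos: [0.5181, -0.11, 0.0283]
tool_rot: [-3.141, 0.008, 0.108]
force: [-14.7, -2.3, 10.1]
opening: 0.511
finger_force: 7.1
```

Force rose sharply where home was predicted (TCP x 0.5174 vs 0.518). I'll back off, rise and check the tray.

Call:
drive_tool:
  targets:
    - [-0.6, 0, 0, 0, 0, 0]
    - [-0.6, 0, -0.3, 0, 0, 0]
    - [0, 0, -1, 0, 0, 0]
    - [0, 0, -1, 0, 0, 0]
    - [0, 0, -0.7, 0, 0, 0]
    - [0, 0, 0, 0, 0, 0]

```text
t: 4.22
tcp_pos: [0.478, -0.117, 0.1558]
tool_rot: [3.134, -0.012, 0.107]
force: [0.9, -1.3, -0.1]
opening: 0.51
finger_force: 0.0
```

```bash
python3 - <<'E'
from h import *
np.set_printoptions(precision=4,suppress=True)
i=capture("top");j=capture("side");cv2.imwrite("pics/both3.png",np.hstack([cv2.resize(i[110:290,220:380,::-1],None,fx=2.5,fy=2.5),cv2.resize(j[130:310,200:360,::-1],None,fx=2.5,fy=2.5)]))
s=read_state();print(s["t"],s["tcp_pos"],s["tool_rot"],s["force"])
for a,c,b,m in blobs(i,(105,150,60),(125,255,255),(270,200,350,235)): print(a,c,b,ray("top",*c,.052))
for a,c,b,m in blobs(i,(45,100,60),(85,255,255),(270,170,350,235)): print(a,c,b,ray("top",*c,.09))
yaw=.107;o=np.array([.6195,-.099])
R=np.array([[np.cos(yaw),-np.sin(yaw)],[np.sin(yaw),np.cos(yaw)]])
p=o+R@[-92,0]*1 if 0 else o+R@np.array([-.092,0]);print("home front",p,proj("top",[*p,.052]),proj("side",[*p,.052]))
E
```

```text
4.3167 [ 0.4747 -0.1154  0.1499] [ 3.1397 -0.0035  0.1066] [ 0.6151  0.687  -1.2603]
16 [322.25 182.  ] [319 181   8   3] [ 0.5951 -0.1362  0.09  ]
65 [292.8769 187.8769] [289 184   9   9] [ 0.5817 -0.0721  0.09  ]
home front [ 0.528  -0.1088] [[307.3649 213.0015]] [[288.1599 249.0464]]
```

View pics/both3.png

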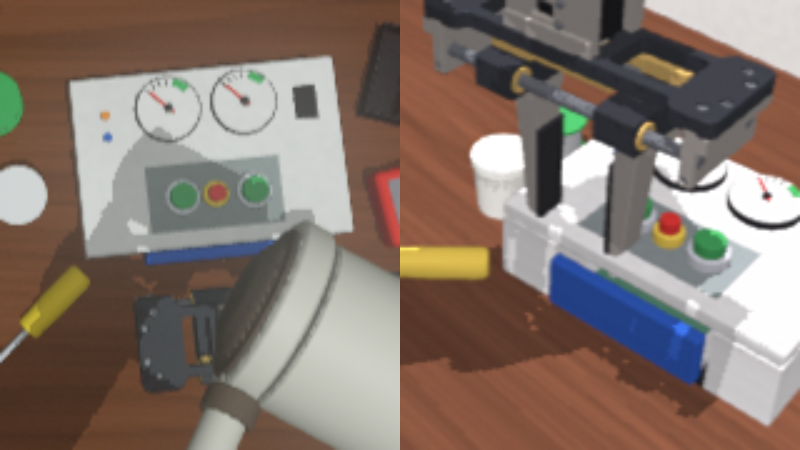

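The tray is home, its plate flush against the front. Going over the buttons.

Call:
drive_tool:
  targets:
    - [0.92, 0, 0, 0, 0, 0]
    - [0.92, 0, 0, 0, 0, 0]
    - [0.92, 0, 0, 0, 0, 0]
    - [0, 0, 0.7, 0, 0, 0]
    - [0, 0, 0.4, 0, 0, 0]
    - [0, 0, 0, 0, 0, 0]
    - [0, 0, 0, 0, 0, 0]

```text
t: 4.9
tcp_pos: [0.5814, -0.1023, 0.1017]
tool_rot: [-3.139, 0.005, 0.107]
force: [-0.7, -1.6, 0.7]
opening: 0.512
finger_force: 0.0
```

```bash
python3 - <<'E'
from h import *
np.set_printoptions(precision=4,suppress=True)
i=capture("top");j=capture("side");cv2.imwrite("pics/both4.png",np.hstack([cv2.resize(i[120:240,240:370,::-1],None,fx=3,fy=3),cv2.resize(j[150:270,230:360,::-1],None,fx=3,fy=3)]))
s=read_state();print(s["t"],s["tcp_pos"],s["tool_rot"],s["force"])
E
```

```text
5.0 [ 0.5833 -0.1033  0.1048] [-3.1416 -0.0002  0.1063] [-0.4896 -1.0772  0.2395]
```

View pics/both4.png

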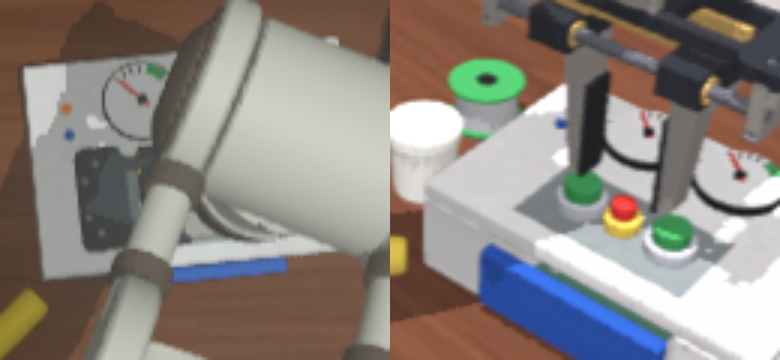

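Side view: both fingertips hang just above the green caps (left tip ~(588,172), cap (583,187); right tip ~(672,210), cap (672,232) in the crop), with the needles in view. Descending to just above contact.

Call:
drive_tool:
  targets:
    - [0.03, 0, 0.28, 0, 0, 0]
    - [0, 0, 0, 0, 0, 0]

```text
t: 5.17
tcp_pos: [0.5841, -0.103, 0.0925]
tool_rot: [-3.141, 0.001, 0.106]
force: [0.3, 0.3, -1.1]
opening: 0.514
finger_force: 0.0
```

```bash
python3 - <<'E'
from h import *
np.set_printoptions(precision=4,suppress=True)
j=capture("side");cv2.imwrite("pics/s5.png",cv2.resize(j[160:250,270:370,::-1],None,fx=6,fy=6,interpolation=2))
s=read_state();print(s["t"],s["tcp_pos"],s["tool_rot"],s["force"])
E
```

```text
5.2167 [ 0.5839 -0.103   0.0928] [-3.1411  0.0009  0.1064] [ 0.0517  0.7368 -0.5346]
```

View pics/s5.png

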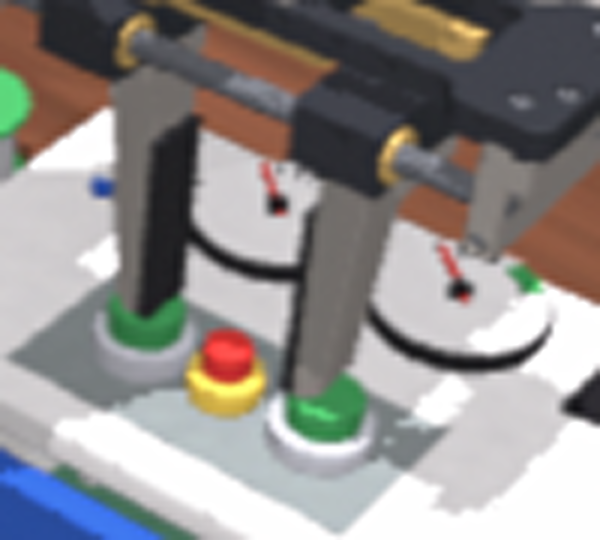

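```bash
python3 - <<'E'
from h import *
np.set_printoptions(precision=1,suppress=True)
s=read_state();y=s["tool_rot"][2];R=np.array([[np.cos(y),-np.sin(y)],[np.sin(y),np.cos(y)]])
for nm,x,yy,z in [("R front in",-.01,-.0235,s["tcp_pos"][2]),("R front out12",-.01,-.0355,s["tcp_pos"][2]),("R back in",.01,-.0235,s["tcp_pos"][2]),("R centre@.09",0,-.0315,.09),("L centre@.09",0,.0315,.09),("L front in",-.01,.0235,s["tcp_pos"][2])]:
    p=s["tcp_pos"][:2]+R@[x,yy];print(nm,(proj("side",[*p,z])[0]-[270,160])*6+2.5)
E
```

```text
R front in [282.4 386.6]
R front out12 [317.9 404.6]
R back in [319.8 353.1]
R centre@.09 [323.6 388.9]
L centre@.09 [146.3 299.7]
L front in [149.2 319. ]
```

Projections of the fingertips agree with the image to within 3 mm. I'll shift 2 mm back, open to 50 mm and press in small steps.

Call:
drive_tool:
  targets:
    - [-0.05, 0, 0, 0, 0, 0]
    - [0, 0, 0, 0, 0, 0]
    - [0, 0, 0.1, 0, 0, 0]
    - [0, 0, 0, 0, 0, 0]
  fingers: 50

```text
t: 5.55
tcp_pos: [0.583, -0.1035, 0.0896]
tool_rot: [3.141, -0.001, 0.106]
force: [1.0, -0.2, 3.4]
opening: 0.545
finger_force: 1.4
```

Call:
drive_tool:
  targets:
    - [0, 0, 0.05, 0, 0, 0]
    - [0, 0, 0.05, 0, 0, 0]
    - [0, 0, 0, 0, 0, 0]

```text
t: 5.8
tcp_pos: [0.583, -0.1035, 0.086]
tool_rot: [3.141, -0.001, 0.107]
force: [-1.1, -0.3, 5.8]
opening: 0.548
finger_force: 3.1
```

Call:
drive_tool:
  targets:
    - [0, 0, 0.05, 0, 0, 0]
    - [0, 0, 0, 0, 0, 0]

```text
t: 5.97
tcp_pos: [0.583, -0.1036, 0.0845]
tool_rot: [3.141, -0.001, 0.107]
force: [-2.2, 1.2, 8.4]
opening: 0.545
finger_force: 3.7
```

Call:
drive_tool:
  targets:
    - [0, 0, 0.05, 0, 0, 0]
    - [0, 0, 0.03, 0, 0, 0]
    - [0, 0, 0, 0, 0, 0]

```text
t: 6.22
tcp_pos: [0.5832, -0.1036, 0.0842]
tool_rot: [3.141, -0.0, 0.107]
force: [-11.0, 2.0, 24.0]
opening: 0.541
finger_force: 12.3
```

```bash
python3 - <<'E'
from h import *
j=capture("side");cv2.imwrite("pics/s6.png",cv2.resize(j[160:250,270:370,::-1],None,fx=6,fy=6,interpolation=2))
s=read_state();print(s["t"],s["tcp_pos"],s["tool_rot"],s["force"])
E
```

```text
6.2667 [ 0.58316463 -0.10357685  0.0842028 ] [ 3.14077848e+00 -4.77704757e-04  1.07005070e-01] [-9.81403275  2.28383664 24.83602014]
```

View pics/s6.png

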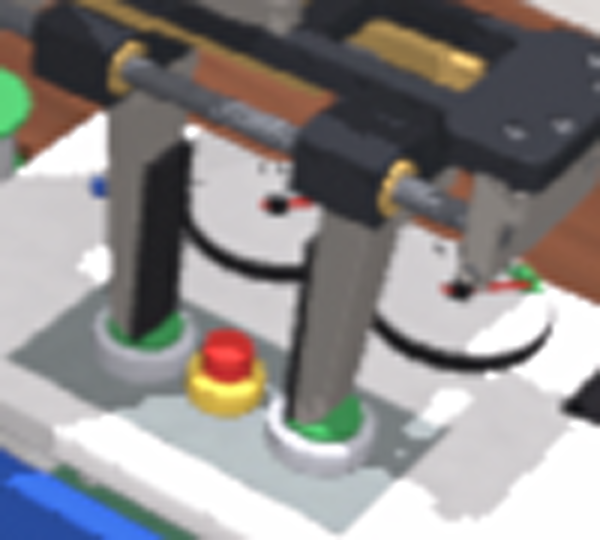

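Both caps are down in their rings, and both needles have swung clockwise; the right tip is on its green mark at about (530,283), the left at the same angle. The red cap stands up. Holding 4 s.

Call:
drive_tool:
  targets:
    - [0, 0, 0, 0, 0, 0]
    - [0, 0, 0, 0, 0, 0]
    - [0, 0, 0, 0, 0, 0]
    - [0, 0, 0, 0, 0, 0]
    - [0, 0, 0, 0, 0, 0]
    - [0, 0, 0, 0, 0, 0]
    - [0, 0, 0, 0, 0, 0]
    - [0, 0, 0, 0, 0, 0]

```text
t: 6.93
tcp_pos: [0.5832, -0.1036, 0.0842]
tool_rot: [3.141, -0.001, 0.107]
force: [-9.4, 2.4, 24.8]
opening: 0.543
finger_force: 12.1
```

Call:
drive_tool:
  targets:
    - [0, 0, 0, 0, 0, 0]
    - [0, 0, 0, 0, 0, 0]
    - [0, 0, 0, 0, 0, 0]
    - [0, 0, 0, 0, 0, 0]
    - [0, 0, 0, 0, 0, 0]
    - [0, 0, 0, 0, 0, 0]
    - [0, 0, 0, 0, 0, 0]
    - [0, 0, 0, 0, 0, 0]

```text
t: 7.6
tcp_pos: [0.5832, -0.1035, 0.0842]
tool_rot: [3.141, -0.001, 0.107]
force: [-9.5, 3.3, 24.7]
opening: 0.544
finger_force: 12.1
```

Call:
drive_tool:
  targets:
    - [0, 0, 0, 0, 0, 0]
    - [0, 0, 0, 0, 0, 0]
    - [0, 0, 0, 0, 0, 0]
    - [0, 0, 0, 0, 0, 0]
    - [0, 0, 0, 0, 0, 0]
    - [0, 0, 0, 0, 0, 0]
    - [0, 0, 0, 0, 0, 0]
    - [0, 0, 0, 0, 0, 0]

```text
t: 8.27
tcp_pos: [0.5832, -0.1036, 0.0842]
tool_rot: [3.141, -0.001, 0.107]
force: [-9.4, 2.7, 23.9]
opening: 0.544
finger_force: 12.1
```

Call:
drive_tool:
  targets:
    - [0, 0, 0, 0, 0, 0]
    - [0, 0, 0, 0, 0, 0]
    - [0, 0, 0, 0, 0, 0]
    - [0, 0, 0, 0, 0, 0]
    - [0, 0, 0, 0, 0, 0]
    - [0, 0, 0, 0, 0, 0]
    - [0, 0, 0, 0, 0, 0]
    - [0, 0, 0, 0, 0, 0]

```text
t: 8.93
tcp_pos: [0.5832, -0.1036, 0.0842]
tool_rot: [3.141, -0.001, 0.107]
force: [-10.6, 2.7, 24.8]
opening: 0.545
finger_force: 12.1
```

Call:
drive_tool:
  targets:
    - [0, 0, 0, 0, 0, 0]
    - [0, 0, 0, 0, 0, 0]
    - [0, 0, 0, 0, 0, 0]
    - [0, 0, 0, 0, 0, 0]
    - [0, 0, 0, 0, 0, 0]
    - [0, 0, 0, 0, 0, 0]
    - [0, 0, 0, 0, 0, 0]
    - [0, 0, 0, 0, 0, 0]

```text
t: 9.6
tcp_pos: [0.5832, -0.1036, 0.0842]
tool_rot: [3.141, -0.001, 0.107]
force: [-9.8, 2.7, 24.4]
opening: 0.544
finger_force: 12.1
```

Call:
drive_tool:
  targets:
    - [0, 0, 0, 0, 0, 0]
    - [0, 0, 0, 0, 0, 0]
    - [0, 0, 0, 0, 0, 0]
    - [0, 0, 0, 0, 0, 0]
    - [0, 0, 0, 0, 0, 0]
    - [0, 0, 0, 0, 0, 0]
    - [0, 0, 0, 0, 0, 0]
    - [0, 0, 0, 0, 0, 0]

```text
t: 10.27
tcp_pos: [0.5832, -0.1036, 0.0842]
tool_rot: [3.141, -0.001, 0.107]
force: [-9.7, 2.1, 24.7]
opening: 0.543
finger_force: 12.1
```

Call:
drive_tool:
  targets:
    - [0, 0, -0.2, 0, 0, 0]
    - [0, 0, -0.4, 0, 0, 0]
    - [0, 0, -0.8, 0, 0, 0]
    - [0, 0, -0.8, 0, 0, 0]
    - [-0.7, 0, -0.6, 0, 0, 0]
    - [-0.9, 0, 0, 0, 0, 0]
    - [-0.9, 0, 0, 0, 0, 0]
    - [0, 0, 0, 0, 0, 0]

```text
t: 10.93
tcp_pos: [0.4769, -0.1127, 0.1898]
tool_rot: [-3.139, 0.007, 0.106]
force: [0.5, 1.2, -0.6]
opening: 0.546
finger_force: 0.0
```

```bash
python3 - <<'E'
from h import *
i=capture("top");j=capture("side");cv2.imwrite("pics/both7.png",np.hstack([cv2.resize(i[110:290,220:380,::-1],None,fx=2.5,fy=2.5),cv2.resize(j[130:310,200:360,::-1],None,fx=2.5,fy=2.5)]))
s=read_state();print(s["t"],s["tcp_pos"],s["force"])
E
```

```text
11.0333 [ 0.48194571 -0.11368212  0.19162768] [ 0.55192981 -0.09573422 -0.23867186]
```

View pics/both7.png

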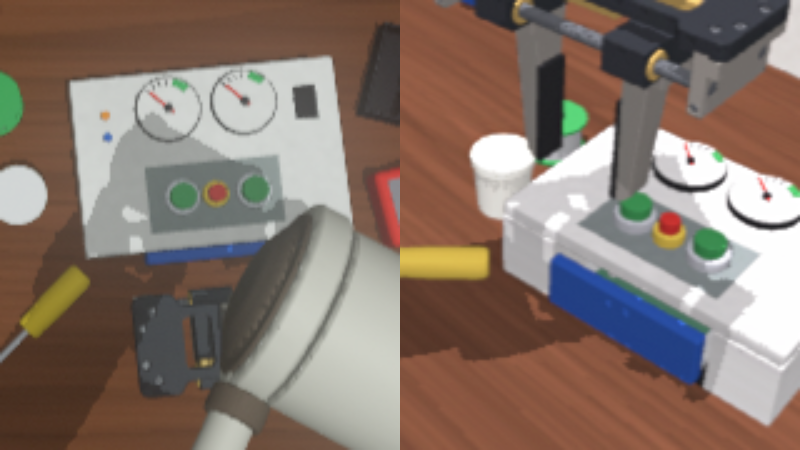

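Both buttons are up, the needles are back at zero, the tray is home (plate at about (205,253) in the top crop) and the tool is clear.

```bash
python3 -c "
from bench import *
print(hand_in())"
```

```text
the job is handed in; nothing more can be done
None
```

The job is handed in: the tray went fully home, both green buttons were held fully down for about 4 s and came back up, the stop button was not pressed, and the arm ended clear of everything.

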